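Refill the rock-sugar tin through the funnel

ROBOT

A 6-joint arm with a two-finger parallel gripper is mounted at the origin on the work surface. World frame = base frame: x ahead of the robot, y to its left, z up, the work surface at z = 0. Lengths are in m, angles in rad, forces in N, time in s.
With the tool pointing down it reaches from about 0.35 to 0.85 m from the base axis. Payload 8.1 kg.
Tool frame: the origin (TCP) lies on the centre line of the jaws, within the pads' length; the fingertips stand robot.tips_ahead ahead of it and the grasp point (between the pads) lies 6 mm ahead of it (robot.tips_ahead is the distance from the TCP to the fingertips, in m); z points along the fingers, y is the line along which they close (so a half turn about z gives the same grasp; the last joint's range is limited). The gripper opens to 93 mm and grips with 3 to 60 N. Pads are 15 mm wide; open, the fingers measure 128 mm over their backs; the gripper's body (75 mm by 188 mm) begins 65 mm behind the grasp point.
Start: joints at [1.256, 0.13, 1.488, -0, 1.523, -0.085], TCP at [0.137, 0.584, 0.244] pointing down, gripper open.
Joint ranges: [-2.96, 2.96], [-0.89, 2.26], [0.02, 2.5], [-1.34, 4.48], [0, 2.73], [-2.66, 2.66]. Speed limits (rad/s): [2.39, 2.39, 2.79, 3.14, 3.14, 3.14].

INTERFACE

Orientations are given as a rotation vector (axis times angle).
In Python, from plant import robot gives the robot as it stands.
- The arm moves only by the tool apply_moves, never from a script. Its arguments are lists of equal length, an entry for each row: "delta_pos": the shift along the tool's x, y, z in cm, a list of three; "twist": the turn about the tool's z in rad. A call has 1 to 8 rows; each row shifts and turns the commanded pose from where the row before left it, along the tool's axes as they then stand; what a row does not reach is not made up. A row lasts 1/8 s, in which the tool goes at most 62.5 mm and 10.7 degrees, less where a joint would pass 70% of its speed; a pose out of reach is approached as far as the arm can. A call with a gripper value outside its range is refused whole. "gripper" is the finger opening in cm, from 0 to 9.3, set as the call begins (left out, the last holds). The fingers move at their own pace and stop on an object; "squeeze" is the grip in N (left out, the last holds). Time passes only in rows, so rows that do not move let the fingers close. It gives the time, the measured TCP pose, the force, the opening and the grip force at its end, in the units of the state.
- robot.read_state(): the state, without advancing time (a new reading comes with each control period).
- robot.read_camera(name): name is "scene" or "top"; returns a dict with "frame" (420x560x3 uint8, red, green, blue), "vertical_fov" (degrees; the focal length in pixels is half the picture's height over the tangent of half this angle, whatever the lens; pixels are square), "cx", "cy" (the principal point, pixels), "R" (3x3) and "t" (3): a world point X has camera coordinates R X + t. Camera axes: x right, y down, z forward; pixel columns grow to the right and rows downward; lengths in m; the calibration is good to about 2 mm. A picture is of the moment at which its call begins. There is no depth.
- robot.close_job(): hands the job in; it is judged then, once.
The state is a dict: "t": time; "q": joint angles; "dq": joint speeds; "joint_torque": joint torques, N m; "tool_pos": TCP position; "orientation": TCP orientation; "force": force on the tool from outside, world axes, zero at the start; "wrist_torque": the same for the moment, N m; "opening": finger opening in m; "gripper_force": force on a finger pad.
Only numpy, scipy, OpenCV 4.12 (cv2) and the standard library are available. Lean on these libraries where they do the work, as an engineer would, in place of code of your own. Each camera call takes 0.05 s, during which the arm holds its last target. There are 200 camera calls.

TASK

Pick up the bamboo measure and tip its open end over the funnel so that all five lumps of rock sugar go down into the stainless tin. Then lay the empty measure on the round bamboo coaster, right way up, flat and about centred, and let go. Leave the tin standing with the funnel seated in it, and do not push the other things on the shelf about.

Things in the scene. Friction and masses are not known exactly. Their poses are not given: they have to be found in the camera images.
- measure: bamboo measuring tray holding the sugar lumps, 110 long (x), 52 wide (y), 32 high, about 90 g, lying right way up at any heading. Floor 3.5 thick; 3.5 mm walls on both long sides and the back (-x); the front (+x) is open with no lip: lumps leave there when it is tipped down. Origin: centre of underside, z up. Flat parallel long sides, gripped from above (52 mm across).
- measure_lip (a point): middle of the measure's open front edge, on the upper face of its floor: 55 mm from the origin along the measure's +x, 3.5 mm above its underside
- tin: open stainless tin standing upright, 72 mm outer diameter, 66 mm inside, 100 high, floor 3 thick, about 300 g, loose. Origin: centre of its underside. The funnel stands in its mouth; its cap lies elsewhere.
- funnel: wide white plastic funnel, loose, 80 g, its four short ribs standing on the tin's rim, 6 mm of side play. Origin: on its axis at the height of the tin's rim (100 mm above the shelf). Spout, 53 mm outer and 48 mm inner diameter, reaches 25 mm down into the tin; the cone above (55 degrees to level) widens to 130 mm.
- funnel_mouth (a point): centre of the funnel's upper rim, 55 mm above the funnel's origin (155 mm above the shelf); the rim is 130 mm across
- coaster: round bamboo coaster, 110 mm diameter, 6 thick, fixed to the shelf, empty. Origin: centre of its underside.
- lump0: one of five alike off-white lumps of rock sugar, 20 mm across, 19 high, 10 g, starting in the measure, loose; they slide on the measure at a tilt of about 25 to 40 degrees. Origin: centre of its underside as it starts.
- lump1: one of five alike off-white lumps of rock sugar, 20 mm across, 19 high, 10 g, starting in the measure, loose; they slide on the measure at a tilt of about 25 to 40 degrees. Origin: centre of its underside as it starts.
- lump2: one of five alike off-white lumps of rock sugar, 20 mm across, 19 high, 10 g, starting in the measure, loose; they slide on the measure at a tilt of about 25 to 40 degrees. Origin: centre of its underside as it starts.
- lump3: one of five alike off-white lumps of rock sugar, 20 mm across, 19 high, 10 g, starting in the measure, loose; they slide on the measure at a tilt of about 25 to 40 degrees. Origin: centre of its underside as it starts.
- lump4: one of five alike off-white lumps of rock sugar, 20 mm across, 19 high, 10 g, starting in the measure, loose; they slide on the measure at a tilt of about 25 to 40 degrees. Origin: centre of its underside as it starts.
- sugar_pot: bystander, loose: white ceramic sugar pot with a flip-top lid, 84 mm across, 85 high, with a side handle. Origin: centre of its underside.
- egg_holder: bystander, loose: white plastic egg holder, 105 x 155 mm, with four eggs, 85 high. Origin: centre of its underside.
- teacup: bystander, loose: blue ceramic teacup, 72 mm across, 62 high. Origin: centre of its underside.
- closed_tin: bystander, loose: stainless tea tin with its press-fit cap on, 68 mm across, 105 high, no funnel. Origin: centre of its underside.
- tin_cap: bystander, loose: the open tin's cap, a steel disc 75 mm across and 18 high, lying on the shelf. Origin: centre of its underside.
- spoon: bystander, loose: steel spoon, 140 long, lying on the shelf. Origin: about its middle, underside.
There are look-alikes about, which are no part of the job. Of the things shaped like the coaster, the wooden one is meant.

How it is judged:
By the outcome, as a careful person would: the job done as asked, in the order asked, and still so for the second after the job is handed in, with the robot touching nothing.
It also fails if it takes over 58 s, if anything falls off the work surface, if the arm or the gripper's body presses on something with over 40 N, if the wrist force passes 120 N, or if a joint passes its speed limit or range.

## Working session

There is one attempt and no reset: what is moved stays moved. The work goes in short steps, Python scripts to look and compute and a tool call to move; the robot and the scene stay as the last step left them, time stands still between calls to the robot, and variables do not carry over. Pictures are saved under pics/ and viewed, at most 10 in all, crops included, and the job is handed in when it is done.

Besides the shell and the picture viewer there is one more tool, called as name(argument=value, ...), one argument or row to a line, values as JSON. apply_moves: Moves the arm, as the interface text tells. Its arguments: {"type":"object","properties":{"delta_pos":{"type":"array"},"twist":{"type":"array"},"gripper":{"type":"number"},"squeeze":{"type":"number"}},"required":["delta_pos","twist"]}

```bash
mkdir -p pics; ls
python3 - <<'E'
from plant import robot
import cv2,pickle
d={}
for n in("scene","top"):
    c=robot.read_camera(n);d[n]=c
    cv2.imwrite(f"pics/{n}0.png",c["frame"][:,:,::-1])
    print(n,c["vertical_fov"],c["cx"],c["cy"],c["R"],c["t"])
pickle.dump(d,open("cams.pkl","wb"))
print(robot.tips_ahead,robot.read_state())
E
```

```text
pics
scene 51.12666175964066 284.3891350990749 209.35467363108532 [[ 0.49438391  0.86915966 -0.01208447]
 [ 0.70914984 -0.41133097 -0.57263718]
 [-0.50268385  0.27453291 -0.81971985]] [-0.3005033  -0.34381949  1.53256102]
top 45.18367680264807 290.7628609812854 202.24841682385832 [[-2.92525366e-02 -9.99572023e-01  2.46291398e-04]
 [-9.79230908e-01  2.86077959e-02 -2.00719760e-01]
 [ 2.00626810e-01 -6.11273825e-03 -9.79648670e-01]] [0.01192659 0.59603649 1.08874578]
0.025 {'t': 0.1, 'q': array([ 1.25557556e+00,  1.31052942e-01,  1.48917329e+00, -3.96996890e-07,
        1.52296486e+00, -8.53872364e-02]), 'dq': array([ 7.42043142e-04, -1.58889233e-03, -3.26719288e-03, -5.52209228e-05,
        6.05147890e-05, -2.73511103e-04]), 'joint_torque': array([ 1.71880283e-04, -5.61343431e+01, -4.93097341e+01,  7.69439293e-02,
        2.91838520e-02, -3.82168162e-05]), 'tool_pos': array([0.13651722, 0.58379098, 0.24271023]), 'orientation': array([-3.60191026e-01, -3.12055524e+00,  2.46050777e-03]), 'force': array([-0.36608613, -0.76770201, -0.60807712]), 'wrist_torque': array([-0.03521878,  0.01428386,  0.02393563]), 'gripper_force': 0.0, 'opening': 0.09286573821110719}
```

View pics/top0.png

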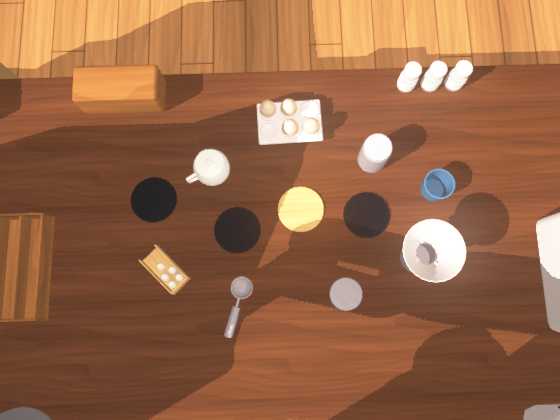

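View pics/scene0.png

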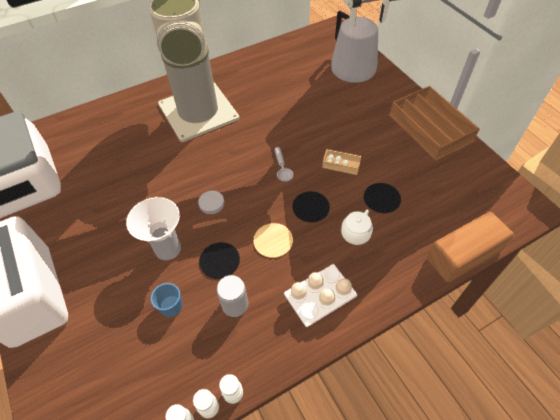

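Top view: measure at about (165,270) with lumps in it, coaster (yellow) at (301,209), funnel at (434,250). In the scene view they are at (342,162), (273,241) and (155,228). Next I zoom in to find the measure's open end.

```bash
cat > h.py <<'E'
import numpy as np,cv2,pickle
def ray(c,u,v):
    f=c["frame"].shape[0]/2/np.tan(np.radians(c["vertical_fov"])/2)
    d=c["R"].T@np.array([(u-c["cx"])/f,(v-c["cy"])/f,1]);o=-c["R"].T@c["t"];return o,d/np.linalg.norm(d)
def plane(c,p,z):
    o,d=ray(c,*p);return (o+d*(z-o[2])/d[2])[:2]
def proj(c,X):
    f=c["frame"].shape[0]/2/np.tan(np.radians(c["vertical_fov"])/2)
    p=c["R"]@np.array(X,float)+c["t"];return np.array([c["cx"]+f*p[0]/p[2],c["cy"]+f*p[1]/p[2]])
E
python3 - <<'E'
from h import *
d=pickle.load(open("cams.pkl","rb"))
a=d["top"]["frame"][235:305,125:205];b=d["scene"]["frame"][135:190,305:375]
a=cv2.resize(a,(400,350),interpolation=cv2.INTER_CUBIC);b=cv2.resize(b,(400,350),interpolation=cv2.INTER_CUBIC)
cv2.imwrite("pics/crop.png",np.hstack([a,b])[:,:,::-1])
c=d["top"];hsv=cv2.cvtColor(c["frame"],cv2.COLOR_RGB2HSV)
# coaster
m=cv2.inRange(hsv,(15,60,150),(35,255,255))[160:260,260:345];
k=max(cv2.findContours(m,0,2)[0],key=cv2.contourArea);e=cv2.fitEllipse(k);p=np.add(e[0],(260,160));print("coaster top",p,e,plane(c,p,.006))
m=cv2.inRange(hsv,(0,0,120),(180,60,255))[200:300,380:490]
k=max(cv2.findContours(m,0,2)[0],key=cv2.contourArea);e=cv2.fitEllipse(cv2.convexHull(k));p=np.add(e[0],(380,200));print("funnel",p,e,plane(c,p,.155))
c2=d["scene"];h2=cv2.cvtColor(c2["frame"],cv2.COLOR_RGB2HSV)
m=cv2.inRange(h2,(15,60,120),(35,255,255))[215:265,245:300]
k=max(cv2.findContours(m,0,2)[0],key=cv2.contourArea);e=cv2.fitEllipse(k);p=np.add(e[0],(245,215));print("coaster sc",p,e,plane(c2,p,.006))
print("measure approx",plane(c,(165,270),.03),plane(c2,(342,162),.03))
print("cap",plane(c,(346,294),.018))
E
```

```text
coaster top [300.21004486 208.80503082] ((40.210044860839844, 48.805030822753906), (44.70213317871094, 45.603511810302734), 78.3092269897461) [ 0.59069392 -0.02785442]
funnel [433.10429001 250.59526825] ((53.10429000854492, 50.59526824951172), (62.90488815307617, 66.02058410644531), 98.5631103515625) [ 0.46734564 -0.2930191 ]
coaster sc [272.82370186 240.10557365] ((27.823701858520508, 25.105573654174805), (33.62578582763672, 38.37067794799805), 80.56686401367188) [ 0.5935885  -0.02883145]
measure approx [0.4533968  0.28500216] [0.46821676 0.28372873]
cap [ 0.38788447 -0.12529966]
```

View pics/crop.png

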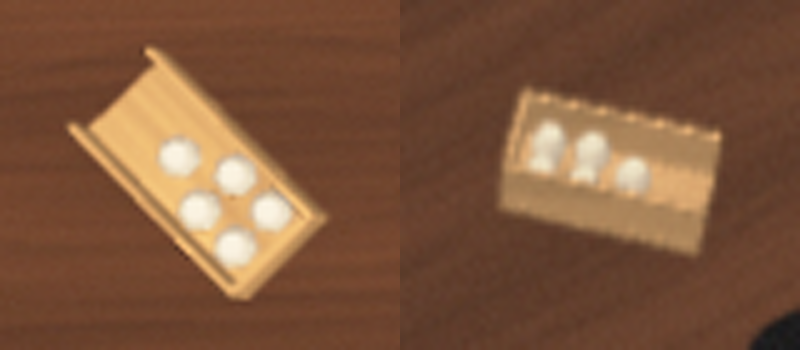

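The open front points up-left in the top crop, towards +x+y. The front rim corners are at crop (150,47) and (69,126), the back ones near (327,217) and (240,298), and the lumps are bunched at the back.

Run:
```python
from h import *
d=pickle.load(open("cams.pkl","rb"));c=d["top"];s=d["scene"]
P=[plane(c,(125+u/5-.4,235+v/5-.4),.032) for u,v in((150,47),(69,126),(240,298),(327,217))]
print(P);n=np.linalg.norm
print("AB",n(P[0]-P[1]),"BC",n(P[1]-P[2]),"CD",n(P[2]-P[3]),"AD",n(P[0]-P[3]))
for v in (P[0]-P[3],P[1]-P[2]):print(np.degrees(np.arctan2(v[1],v[0])))
v=P[0]-P[1];print(np.degrees(np.arctan2(v[1],v[0]))+90)
for c_,w in((c,"top"),(s,"scene")):
    m=cv2.inRange(cv2.cvtColor(c_["frame"],cv2.COLOR_RGB2HSV),(12,60,130),(35,255,255))
    x0,y0,x1,y1=(125,235,205,305) if w=="top" else (305,135,375,190)
    k=max(cv2.findContours(m[y0:y1,x0:x1],0,2)[0],key=cv2.contourArea)
    r=cv2.minAreaRect(k);p=np.add(r[0],(x0,y0));print(w,r,plane(c_,p,.016),plane(c_,p,.032))
# funnel via scene: top rim
h2=cv2.cvtColor(s["frame"],cv2.COLOR_RGB2HSV)
print("pred scene px of funnel rim pts",[proj(s,(.467+.065*np.cos(a),-.293+.065*np.sin(a),.155)).round(0) for a in np.arange(4)*np.pi/2])
g=c["frame"][140:]; 
# pred top image from candidate pose
ctr=np.mean([P[0],P[1]],0);print("front mid",ctr)
```

```text
[array([0.51329393, 0.30960212]), array([0.47815645, 0.34563644]), array([0.39858743, 0.26629553]), array([0.43357205, 0.22754822])]
AB 0.05033005975470637 BC 0.1123664039288653 CD 0.05220418705076989 AD 0.11440462716947698
45.825866926270315
44.91775480383535
44.278046006676696
top ((39.25, 34.25), (50.20458221435547, 25.455841064453125), 45.0) [0.45622917 0.29019739] [0.45498969 0.28625049]
scene ((35.978050231933594, 26.102439880371094), (36.87712478637695, 20.18463706970215), 12.094757080078125) [0.45405835 0.29102504] [0.46496428 0.28191518]
pred scene px of funnel rim pts [array([162., 236.]), array([178., 206.]), array([144., 199.]), array([128., 228.])]
front mid [0.49572519 0.32761928]
```

apply_moves(
  delta_pos=[
    [0,0,0],
    [0,0,0],
    [0,0,0],
    [0,0,0],
    [0,0,0],
    [0,0,0],
    [0,0,0],
    [0,0,0],
  ],
  twist=[0.17,0.17,0.17,0.17,0.17,0.17,0.17,0.17],
  gripper=9.3,
)

```text
t: 1.1
tool_pos: [0.1366, 0.5839, 0.243]
orientation: [2.248, 2.194, -0.002]
force: [0.0, -0.2, -0.5]
opening: 0.0926
gripper_force: 0.0
```

apply_moves(
  delta_pos=[
    [0,0,0],
    [0,0,0],
    [0,0,0],
    [0,0,0],
    [0,0,0],
    [0,3,0],
    [0,4,0],
    [0,4,0],
  ],
  twist=[0.17,0.17,0.17,0.17,0.086,0,0,0],
)

```text
t: 2.1
tool_pos: [0.2149, 0.5054, 0.243]
orientation: [2.901, 1.204, -0.001]
force: [0.4, -0.6, 0.6]
opening: 0.093
gripper_force: 0.0
```

apply_moves(
  delta_pos=[
    [0,5,0],
    [0,5,0],
    [0,5,0],
    [0,5,0],
    [0,5,0],
    [0,4,1],
    [0,2,2],
    [0,0,0],
  ],
  twist=[0,0,0,0,0,0,0,0],
)

```text
t: 3.1
tool_pos: [0.4333, 0.2857, 0.2114]
orientation: [2.903, 1.199, -0.006]
force: [0.4, 0.9, 0.4]
opening: 0.0931
gripper_force: 0.0
```

```bash
cat >> h.py <<'E'
from scipy.spatial.transform import Rotation as Ro
def go(s,target):
    R=Ro.from_rotvec(s["orientation"]).as_matrix();y=np.degrees(np.arctan2(R[1,0],R[0,0]))
    print("pos",s["tool_pos"].round(4),"x-axis heading",y.round(2),"tz",R[:,2].round(3),"delta cm",(100*R.T@(np.array(target)-s["tool_pos"])).round(2),"t",round(s["t"],2),"open",s["opening"].round(4),"gf",s["gripper_force"],"F",s["force"].round(1))
E
python3 -c "
from h import *;from plant import robot
go(robot.read_state(),(.4265,.2586,.028))"
```

```text
Traceback (most recent call last):
  File "h.py", line 13, in go
    print("pos",s["tool_pos"].round(4),"x-axis heading",y.round(2),"tz",R[:,2].round(3),"delta cm",(100*R.T@(np.array(target)-s["tool_pos"])).round(2),"t",round(s["t"],2),"open",s["opening"].round(4),"gf",s["gripper_force"],"F",s["force"].round(1))
                                                                                                                                                                                  ^^^^^^^^^^^^^^^^^^
AttributeError: 'float' object has no attribute 'round'
```

apply_moves(
  delta_pos=[
    [-1.2,0.7,0],
    [-1.2,0.7,0],
    [0,0,3],
    [0,0,4],
    [0,0,4],
    [0,0,3],
    [0,0,2],
    [0,0,0],
  ],
  twist=[0,0,0,0,0,0,0,0],
)

```text
t: 4.1
tool_pos: [0.4252, 0.2598, 0.0527]
orientation: [2.902, 1.204, -0.004]
force: [0.2, 0.1, -0.3]
opening: 0.093
gripper_force: 0.0
```

```bash
sed -i 's/s\["opening"\].round(4)/round(s["opening"],4)/' h.py; python3 -c "
from h import *;from plant import robot
go(robot.read_state(),(.4265,.2586,.028))
c=robot.read_camera('top');cv2.imwrite('pics/g.png',cv2.resize(c['frame'][200:320,100:260],(800,600))[:,:,::-1])"
```

```text
pos [0.4252 0.2598 0.0527] x-axis heading 45.06 tz [-0.002 -0.001 -1.   ] delta cm [0.01 0.18 2.47] t 4.1 open 0.093 gf 0.0 F [ 0.2  0.1 -0.3]
```

View pics/g.png

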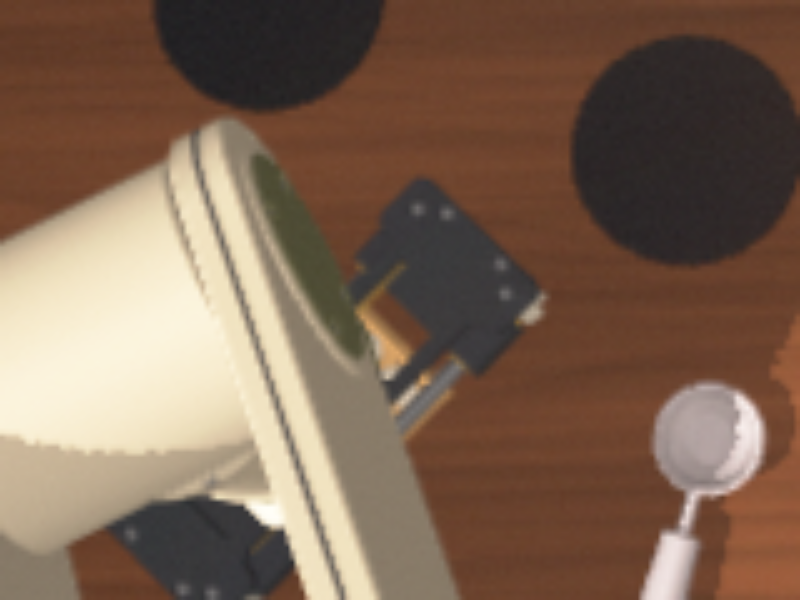

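The view shows the gripper straddling the measure, with the arm hiding most of it; part of the measure shows at about (395,350). Descend and grip firmly.

apply_moves(
  delta_pos=[
    [0,0.15,1.2],
    [0,0,1.2],
    [0,0,0],
    [0,0,0],
  ],
  twist=[0,0,0,0],
)

```text
t: 4.65
tool_pos: [0.4277, 0.2594, 0.0296]
orientation: [-2.902, -1.203, 0.0]
force: [0.8, -0.4, 0.3]
opening: 0.0932
gripper_force: 0.0
```

apply_moves(
  delta_pos=[
    [0,0,0],
    [0,0,0],
    [0,0,0],
    [0,0,0],
    [0,0,0],
    [0,0,0],
    [0,0,0],
    [0,0,0],
  ],
  twist=[0,0,0,0,0,0,0,0],
  gripper=4.0,
  squeeze=40,
)

```text
t: 5.65
tool_pos: [0.4277, 0.2595, 0.0297]
orientation: [-2.902, -1.203, 0.0]
force: [-1.8, 0.3, 1.4]
opening: 0.0518
gripper_force: 39.9
```

apply_moves(
  delta_pos=[
    [0,0,-0.5],
    [0,0,-1],
    [0,0,-2],
    [0,0,-3],
    [0,0,-4],
    [0,0,-4],
    [0,0,-4],
    [0,0,-4],
  ],
  twist=[0,0,0,0,0,0,0,0],
)

```text
t: 6.65
tool_pos: [0.4277, 0.2593, 0.2568]
orientation: [2.902, 1.203, 0.002]
force: [0.5, 0.5, -1.5]
opening: 0.0513
gripper_force: 39.9
```

```bash
python3 -c "
from h import *;from plant import robot
go(robot.read_state(),(.467-.035,-.293-.035,.27))
c=robot.read_camera('scene');cv2.imwrite('pics/g2.png',cv2.resize(c['frame'][40:240,200:467],(800,600))[:,:,::-1])"
```

```text
pos [0.4277 0.2593 0.2568] x-axis heading 45.02 tz [ 0.001  0.    -1.   ] delta cm [-41.23  41.82  -1.34] t 6.65 open 0.0513 gf 39.87480819225311 F [ 0.5  0.5 -1.5]
```

View pics/g2.png

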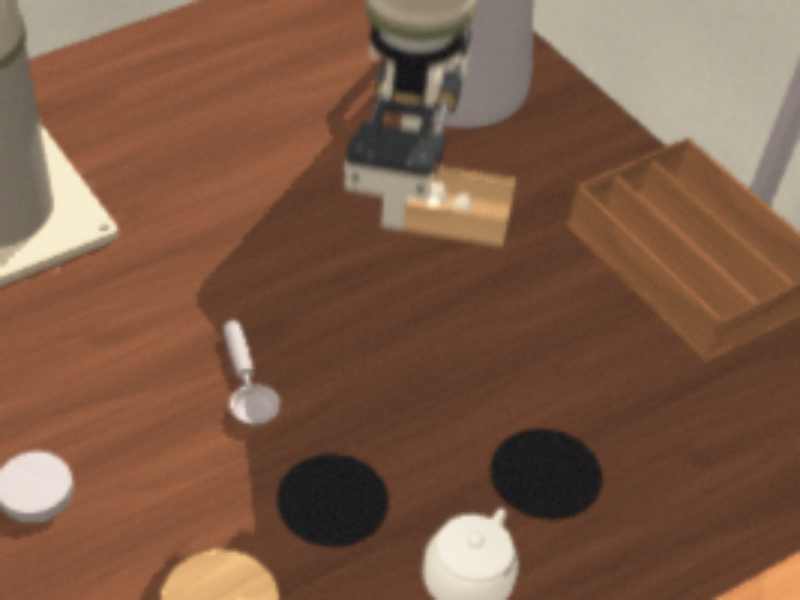

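The measure is held level with the lumps in it, at about (450,205) in the crop. Carry it across.

apply_moves(
  delta_pos=[
    [-0.7,0.7,-0.5],
    [-1.4,1.4,-0.5],
    [-2.1,2.1,-0.5],
    [-2.7,2.7,0],
    [-2.7,2.7,0],
    [-2.7,2.7,0],
    [-2.7,2.7,0],
    [-2.7,2.7,0],
  ],
  twist=[0,0,0,0,0,0,0,0],
)

```text
t: 7.7
tool_pos: [0.4264, 0.0069, 0.2682]
orientation: [-2.902, -1.201, 0.004]
force: [0.0, 0.4, -1.3]
opening: 0.052
gripper_force: 39.9
```

apply_moves(
  delta_pos=[
    [-2.7,2.7,0],
    [-2.7,2.7,0],
    [-2.7,2.7,0],
    [-2.7,2.7,0],
    [-2.7,2.7,0],
    [-2.7,2.7,0],
    [-2.7,2.7,0],
    [-2.7,2.7,0],
  ],
  twist=[0,0,0,0,0,0,0,0],
)

```text
t: 8.7
tool_pos: [0.426, -0.2979, 0.2681]
orientation: [-2.901, -1.201, 0.002]
force: [-0.0, 0.2, -0.9]
opening: 0.0519
gripper_force: 39.9
```

apply_moves(
  delta_pos=[
    [-1.3,1.5,0],
    [-0.6,0.8,0],
    [0,0.2,0],
    [0,0,0],
  ],
  twist=[0,0,0,0],
)

```text
t: 9.2
tool_pos: [0.4325, -0.3266, 0.2696]
orientation: [-2.901, -1.204, -0.0]
force: [-0.1, 0.7, -0.8]
opening: 0.0514
gripper_force: 39.9
```

```bash
python3 -c "
from h import *;from plant import robot
go(robot.read_state(),(.467-.035,-.293-.035,.27))
d=[]
for n in('scene','top'):
    c=robot.read_camera(n);u,v=proj(c,(.44,-.30,.2)).astype(int);u=max(u,75);d.append(cv2.resize(c['frame'][max(v-100,0):v+100,u-75:u+75],(400,533))[:,:,::-1]);print(u,v)
cv2.imwrite('pics/g3.png',np.hstack([cv2.resize(x,(400,533)) for x in d]))"
```

```text
pos [ 0.4325 -0.3266  0.2696] x-axis heading 45.08 tz [-0.  0. -1.] delta cm [-0.13  0.07 -0.04] t 9.2 open 0.0514 gf 39.87472951412201 F [-0.1  0.7 -0.8]
141 199
444 262
```

View pics/g3.png

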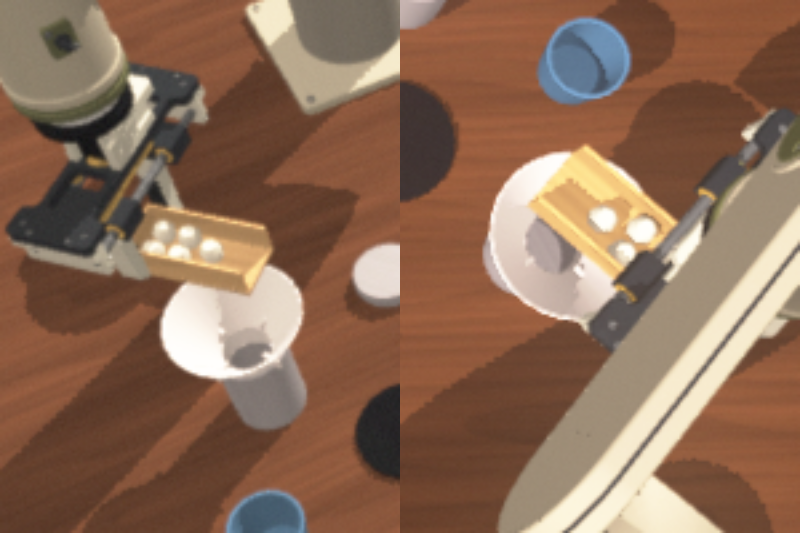

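Scene (left): measure level with five lumps, its front end above the funnel mouth at crop (230,320). Top (right): the lip is over the funnel at about (560,175). I move back and down a little, then ease the grip so the measure swings front-down about the pads.

```bash
cat >> h.py <<'E'
def tilt(robot,show=None):
    s=robot.read_state();c=robot.read_camera("scene");p=s["tool_pos"]
    R=Ro.from_rotvec(s["orientation"]).as_matrix();X=R[:,0];Y=R[:,1];D=np.array([0,0,1.])
    piv=p+R[:,2]*.006;rows=[]
    hsv=cv2.cvtColor(c["frame"],cv2.COLOR_RGB2HSV)
    m=cv2.inRange(hsv,(12,70,110),(35,255,255));u,v=proj(c,piv).astype(int)
    W=np.zeros_like(m);W[max(v-60,0):v+75,max(u-60,0):u+75]=255;m&=W
    n,l,st,ce=cv2.connectedComponentsWithStats(m);print("comps",[tuple(map(int,x)) for x in st[1:] if x[4]>30])
    i=1+np.argmax(st[1:,4]);mx=st[i,1]+st[i,3]-1
    for th in range(-10,91,5):
        t=np.radians(th);ax=X*np.cos(t)-D*np.sin(t);az=D*np.cos(t)+X*np.sin(t)
        rows.append(max(proj(c,piv+ax*.0955+Y*w+az*h)[1] for w in(-.026,.026) for h in(-.0237,.0083)))
    print("mask maxrow",mx,"model",dict(zip(range(-10,91,5),np.round(rows).astype(int).tolist())))
    print("wt",s["wrist_torque"].round(3),"F",s["force"].round(2),"open",round(s["opening"],4),"gf",round(s["gripper_force"],1),"t",round(s["t"],2))
    if show:cv2.imwrite(show,cv2.resize(c["frame"][max(v-60,0):v+100,max(u-80,0):u+133],(800,600))[:,:,::-1])
E
python3 -c "
from h import *;from plant import robot
tilt(robot)"
```

```text
comps [(104, 152, 19, 30, 73), (115, 175, 54, 35, 1084)]
mask maxrow 209 model {-10: 205, -5: 208, 0: 210, 5: 211, 10: 213, 15: 215, 20: 216, 25: 217, 30: 218, 35: 219, 40: 220, 45: 220, 50: 220, 55: 220, 60: 220, 65: 220, 70: 220, 75: 220, 80: 220, 85: 219, 90: 219}
wt [-0.088  0.183  0.012] F [-0.01  0.68 -1.37] open 0.0519 gf 39.9 t 9.3
```

apply_moves(
  delta_pos=[
    [-0.7,0,0.3],
    [-1.0,0,0.5],
    [-0.3,0,0.2],
    [0,0,0],
  ],
  twist=[0,0,0,0],
)

```text
t: 9.85
tool_pos: [0.4176, -0.3418, 0.2592]
orientation: [-2.902, -1.201, 0.0]
force: [-0.4, 0.9, -2.1]
opening: 0.0513
gripper_force: 39.9
```

apply_moves(
  delta_pos=[
    [0,0,0],
    [0,0,0],
  ],
  twist=[0,0],
  squeeze=12,
)

```text
t: 10.1
tool_pos: [0.4183, -0.3416, 0.2598]
orientation: [2.902, 1.203, 0.0]
force: [-0.8, 0.1, -0.8]
opening: 0.0518
gripper_force: 12.0
```

```bash
python3 -c "
from h import *;from plant import robot
tilt(robot)"
```

```text
comps [(96, 154, 20, 30, 77), (108, 176, 54, 35, 1072)]
mask maxrow 210 model {-10: 206, -5: 208, 0: 210, 5: 212, 10: 214, 15: 215, 20: 217, 25: 218, 30: 219, 35: 220, 40: 220, 45: 221, 50: 221, 55: 221, 60: 221, 65: 221, 70: 220, 75: 220, 80: 220, 85: 220, 90: 219}
wt [-0.063  0.205 -0.064] F [-0.81  0.11 -0.77] open 0.0518 gf 12.0 t 10.1
```

```bash
sed -i 's/mx=st\[i,1\]+st\[i,3\]-1/mx=st[i,0]+st[i,2]-1/; s/az\*h)\[1\] for w/az*h)[0] for w/; s/maxrow/maxcol/' h.py
```

apply_moves(
  delta_pos=[
    [0,0,0],
    [0,0,0],
  ],
  twist=[0,0],
  squeeze=7,
)

```text
t: 10.4
tool_pos: [0.4181, -0.3415, 0.2597]
orientation: [2.902, 1.203, -0.0]
force: [-0.0, 0.5, -0.6]
opening: 0.052
gripper_force: 7.0
```

```bash
python3 -c "
from h import *;from plant import robot
tilt(robot)"
```

```text
comps [(96, 154, 20, 30, 77), (108, 176, 54, 35, 1072)]
mask maxcol 161 model {-10: 159, -5: 160, 0: 160, 5: 160, 10: 159, 15: 159, 20: 159, 25: 159, 30: 158, 35: 158, 40: 157, 45: 155, 50: 154, 55: 152, 60: 150, 65: 148, 70: 146, 75: 143, 80: 141, 85: 138, 90: 135}
wt [-0.074  0.124  0.   ] F [-0.02  0.52 -0.6 ] open 0.052 gf 7.0 t 10.4
```

apply_moves(
  delta_pos=[
    [0,0,0],
  ],
  twist=[0],
  squeeze=5,
)

```text
t: 10.58
tool_pos: [0.4181, -0.3416, 0.2597]
orientation: [2.902, 1.203, 0.0]
force: [-0.1, 0.5, -1.0]
opening: 0.052
gripper_force: 5.0
```

```bash
python3 -c "
from h import *;from plant import robot
tilt(robot)"
```

```text
comps [(96, 154, 20, 30, 78), (108, 176, 54, 35, 1072)]
mask maxcol 161 model {-10: 159, -5: 160, 0: 160, 5: 160, 10: 159, 15: 159, 20: 159, 25: 159, 30: 158, 35: 158, 40: 157, 45: 155, 50: 154, 55: 152, 60: 150, 65: 148, 70: 146, 75: 143, 80: 141, 85: 138, 90: 135}
wt [-0.075  0.213 -0.021] F [-0.12  0.55 -0.99] open 0.052 gf 5.0 t 10.57
```

apply_moves(
  delta_pos=[
    [0,0,0],
  ],
  twist=[0],
  squeeze=4,
)

```text
t: 10.75
tool_pos: [0.4181, -0.3416, 0.2596]
orientation: [2.902, 1.203, -0.0]
force: [-0.1, -0.2, -1.4]
opening: 0.0522
gripper_force: 4.0
```

```bash
python3 -c "
from h import *;from plant import robot
tilt(robot)"
```

```text
comps [(96, 154, 20, 30, 78), (108, 176, 54, 36, 1087)]
mask maxcol 161 model {-10: 159, -5: 160, 0: 160, 5: 160, 10: 159, 15: 159, 20: 159, 25: 159, 30: 158, 35: 158, 40: 157, 45: 155, 50: 154, 55: 152, 60: 150, 65: 148, 70: 146, 75: 143, 80: 141, 85: 138, 90: 135}
wt [-0.092  0.167 -0.031] F [-0.05 -0.15 -1.43] open 0.0522 gf 4.0 t 10.75
```

apply_moves(
  delta_pos=[
    [0,0,0],
    [0,0,0],
  ],
  twist=[0,0],
  squeeze=3.6,
)

```text
t: 11.05
tool_pos: [0.4181, -0.3416, 0.2596]
orientation: [-2.902, -1.203, -0.0]
force: [0.7, 0.7, -1.2]
opening: 0.0516
gripper_force: 3.6
```

```bash
python3 -c "
from h import *;from plant import robot
tilt(robot,'pics/t1.png')"
```

```text
comps [(96, 154, 20, 30, 79), (108, 176, 54, 37, 1085)]
mask maxcol 161 model {-10: 159, -5: 160, 0: 160, 5: 160, 10: 159, 15: 159, 20: 159, 25: 159, 30: 158, 35: 158, 40: 157, 45: 155, 50: 154, 55: 152, 60: 150, 65: 148, 70: 146, 75: 143, 80: 141, 85: 138, 90: 135}
wt [-0.088  0.188  0.027] F [ 0.74  0.66 -1.23] open 0.0516 gf 3.6 t 11.05
```

apply_moves(
  delta_pos=[
    [0,0,0],
    [0,0,0],
    [0,0,0],
  ],
  twist=[0,0,0],
  squeeze=3,
)

```text
t: 11.48
tool_pos: [0.4181, -0.3416, 0.2596]
orientation: [2.902, 1.203, -0.0]
force: [0.7, 0.8, -1.3]
opening: 0.0519
gripper_force: 3.0
```

```bash
python3 -c "
from h import *;from plant import robot
tilt(robot,'pics/t2.png')"
```

```text
comps [(96, 154, 20, 30, 80), (108, 176, 54, 43, 1079)]
mask maxcol 161 model {-10: 159, -5: 160, 0: 160, 5: 160, 10: 159, 15: 159, 20: 159, 25: 159, 30: 158, 35: 158, 40: 157, 45: 155, 50: 154, 55: 152, 60: 150, 65: 148, 70: 146, 75: 143, 80: 141, 85: 138, 90: 135}
wt [-0.061  0.22   0.034] F [ 0.72  0.84 -1.33] open 0.0519 gf 3.0 t 11.47
```

apply_moves(
  delta_pos=[
    [0,0,0],
    [0,0,0],
  ],
  twist=[0,0],
)

```text
t: 11.78
tool_pos: [0.4181, -0.3416, 0.2597]
orientation: [2.902, 1.203, 0.0]
force: [-1.1, -0.2, -0.7]
opening: 0.0519
gripper_force: 3.0
```

```bash
python3 -c "
from h import *;from plant import robot
tilt(robot,'pics/t3.png')"
```

```text
comps [(96, 154, 20, 30, 77), (108, 177, 53, 42, 1071)]
mask maxcol 160 model {-10: 159, -5: 160, 0: 160, 5: 160, 10: 159, 15: 159, 20: 159, 25: 159, 30: 158, 35: 158, 40: 157, 45: 155, 50: 154, 55: 152, 60: 150, 65: 148, 70: 146, 75: 143, 80: 141, 85: 138, 90: 135}
wt [-0.119  0.075  0.041] F [-1.09 -0.19 -0.68] open 0.0519 gf 3.0 t 11.78
```

View pics/t3.png

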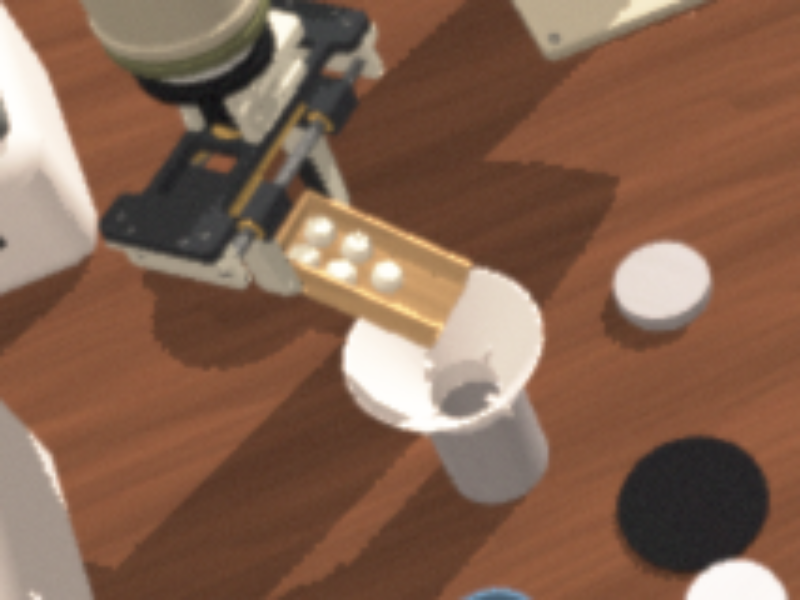

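The tilt is about 30°, with all five lumps still in the measure (crop 340,250) and the lip over the funnel (450,305). Continue.

apply_moves(
  delta_pos=[
    [0,0,0],
    [0,0,0],
    [0,0,0],
  ],
  twist=[0,0,0],
)

```text
t: 12.2
tool_pos: [0.4181, -0.3416, 0.2596]
orientation: [-2.902, -1.203, 0.0]
force: [-0.1, 0.4, -1.0]
opening: 0.0516
gripper_force: 3.0
```

```bash
python3 -c "
from h import *;from plant import robot
tilt(robot,'pics/t4.png')
a=cv2.imread('pics/t4.png').astype(int)
for k in 23: pass" 2>/dev/null; python3 -c "
from h import *
a=[cv2.imread(f'pics/t{i}.png').astype(int)[150:400,250:600] for i in(1,2,3,4)]
print([np.abs(a[i+1]-a[i]).mean().round(2) for i in range(3)])
from plant import robot
tilt(robot)"
```

```text
comps [(96, 154, 20, 30, 77), (108, 177, 53, 42, 1076)]
mask maxcol 160 model {-10: 159, -5: 160, 0: 160, 5: 160, 10: 159, 15: 159, 20: 159, 25: 159, 30: 158, 35: 158, 40: 157, 45: 155, 50: 154, 55: 152, 60: 150, 65: 148, 70: 146, 75: 143, 80: 141, 85: 138, 90: 135}
wt [-0.101  0.113  0.018] F [-0.07  0.37 -0.96] open 0.0516 gf 3.0 t 12.2
[np.float64(10.03), np.float64(1.58), np.float64(0.97)]
comps [(96, 154, 20, 29, 74), (108, 177, 54, 42, 1071)]
mask maxcol 161 model {-10: 159, -5: 160, 0: 160, 5: 160, 10: 159, 15: 159, 20: 159, 25: 159, 30: 158, 35: 158, 40: 157, 45: 155, 50: 154, 55: 152, 60: 150, 65: 148, 70: 146, 75: 143, 80: 141, 85: 138, 90: 135}
wt [-0.08   0.159 -0.03 ] F [-0.87  0.39 -0.81] open 0.052 gf 3.0 t 12.25
```

apply_moves(
  delta_pos=[
    [0,0,-4],
    [0,0,0.8],
    [0,0,0.8],
    [0,0,0.8],
    [0,0,0.8],
    [0,0,0.8],
  ],
  twist=[0,0,0,0,0,0],
)

```text
t: 13.05
tool_pos: [0.4179, -0.3414, 0.2584]
orientation: [-2.901, -1.202, 0.001]
force: [0.1, 0.4, -1.2]
opening: 0.0521
gripper_force: 3.0
```

```bash
python3 -c "
from h import *;from plant import robot
tilt(robot,'pics/t5.png')
a=[cv2.imread(f'pics/t{i}.png').astype(int)[150:400,250:600] for i in(4,5)]
print(np.abs(a[1]-a[0]).mean())
print(robot.read_state()['tool_pos'])"
```

```text
comps [(97, 154, 19, 30, 74), (108, 177, 49, 46, 1189)]
mask maxcol 156 model {-10: 159, -5: 160, 0: 160, 5: 160, 10: 160, 15: 159, 20: 159, 25: 159, 30: 159, 35: 158, 40: 157, 45: 156, 50: 154, 55: 152, 60: 151, 65: 148, 70: 146, 75: 144, 80: 141, 85: 138, 90: 135}
wt [-0.044  0.087  0.06 ] F [ 0.11  0.38 -1.17] open 0.0521 gf 3.0 t 13.05
14.325798095238095
[ 0.41756316 -0.34108964  0.25731791]
```

apply_moves(
  delta_pos=[
    [0.6,0,0],
    [0.7,0,0],
    [0,0,-4],
    [0,0,0.8],
    [0,0,0.8],
    [0,0,0.8],
    [0,0,0.8],
    [0,0,0.6],
  ],
  twist=[0,0,0,0,0,0,0,0],
)

```text
t: 14.1
tool_pos: [0.427, -0.3321, 0.2603]
orientation: [-2.901, -1.202, 0.001]
force: [0.7, -1.2, -1.0]
opening: 0.0521
gripper_force: 3.0
```

```bash
python3 -c "
from h import *;from plant import robot
tilt(robot,'pics/t6.png')
t=robot.read_camera('top')['frame'];u,v=433,245
a=cv2.imread('pics/t6.png')[100:550,150:650];a=cv2.resize(a,(400,360));b=cv2.resize(t[v-50:v+50,u-55:u+56],(400,360))[:,:,::-1]
cv2.imwrite('pics/t6b.png',np.hstack([a,b]))
print(robot.read_state()['tool_pos'])"
```

```text
comps [(102, 155, 19, 29, 76), (113, 178, 49, 46, 1175)]
mask maxcol 161 model {-10: 164, -5: 165, 0: 165, 5: 165, 10: 164, 15: 164, 20: 164, 25: 164, 30: 163, 35: 163, 40: 162, 45: 160, 50: 159, 55: 157, 60: 155, 65: 153, 70: 151, 75: 148, 80: 146, 85: 143, 90: 140}
wt [-0.083  0.151  0.02 ] F [ 0.71 -1.16 -0.97] open 0.0521 gf 3.0 t 14.1
[ 0.42685446 -0.33205989  0.26031999]
```

View pics/t6b.png

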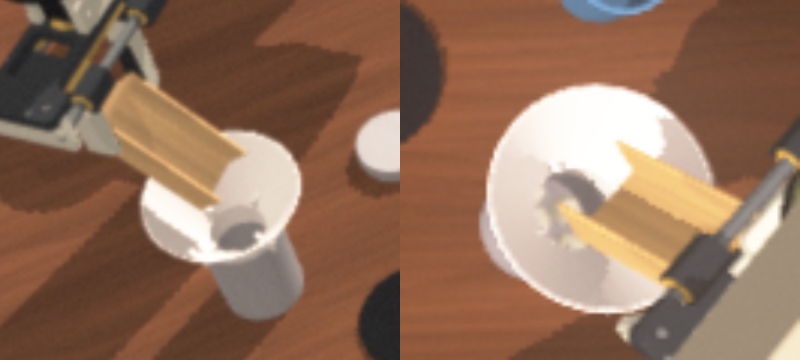

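The measure is empty and tilted about 45°. The top view shows the lumps down in the funnel throat, around crop (555,220). Tighten the grip, lift and go to the coaster.

apply_moves(
  delta_pos=[
    [0,0,0],
    [0,0,0],
    [0,0,-1],
    [0,0,-2],
    [0,0,-2],
    [0,0,0],
  ],
  twist=[0,0,0,0,0,0],
  squeeze=25,
)

```text
t: 14.95
tool_pos: [0.4283, -0.3333, 0.3152]
orientation: [2.898, 1.201, 0.004]
force: [0.2, 0.3, -0.8]
opening: 0.052
gripper_force: 25.0
```

apply_moves(
  delta_pos=[
    [2,-0.6,0],
    [4,-1.2,0],
    [5,-1.4,0],
    [5,-1.4,0],
    [5,-1.4,0],
    [5,-1.4,0],
    [5,-1.4,0],
    [2.5,-1,0],
  ],
  twist=[0,0,0,0,0,0,0,0],
)

```text
t: 15.95
tool_pos: [0.5954, -0.0236, 0.3109]
orientation: [-2.9, -1.206, 0.001]
force: [-0.2, -0.2, -1.2]
opening: 0.0519
gripper_force: 25.0
```

apply_moves(
  delta_pos=[
    [0,0,2],
    [0,0,4],
    [0,0,4],
    [0,0,4],
    [0,0,2],
    [0,0,0],
  ],
  twist=[0,0,0,0,0,0],
)

```text
t: 16.7
tool_pos: [0.5931, -0.0267, 0.1495]
orientation: [-2.901, -1.201, 0.006]
force: [-0.2, 0.3, -0.1]
opening: 0.052
gripper_force: 25.0
```

```bash
python3 -c "
from h import *;from plant import robot
go(robot.read_state(),(.5634+.0316,-.0569+.0316,.0963))
tilt(robot)
t=robot.read_camera('top');cv2.imwrite('pics/f.png',t['frame'][150:300,250:500][:,:,::-1])
c=robot.read_camera('scene')['frame']
a=cv2.resize(c[160:290,90:330],(400,217));b=cv2.resize(t['frame'][150:300,260:490],(400,261));d=np.zeros((261,400,3),np.uint8);d[:217]=a
k=t['frame'][215:285,400:470];k=cv2.resize(k,(400,400),interpolation=cv2.INTER_CUBIC);z=cv2.resize(c[195:270,120:195],(400,400),interpolation=cv2.INTER_CUBIC)
im=np.vstack([np.hstack([d,b]),np.hstack([k,z])[:339]])
cv2.imwrite('pics/f.png',im[:600,:,::-1])"
```

```text
pos [ 0.5931 -0.0267  0.1495] x-axis heading 44.98 tz [-0.004  0.    -1.   ] delta cm [0.24 0.05 5.32] t 16.7 open 0.052 gf 24.999819695949554 F [-0.2  0.3 -0.1]
comps [(253, 208, 51, 51, 1457), (308, 271, 15, 15, 106), (336, 278, 10, 8, 47)]
mask maxcol 303 model {-10: 312, -5: 311, 0: 311, 5: 311, 10: 311, 15: 310, 20: 309, 25: 308, 30: 307, 35: 305, 40: 304, 45: 302, 50: 300, 55: 297, 60: 295, 65: 292, 70: 290, 75: 287, 80: 284, 85: 281, 90: 278}
wt [-0.098  0.126 -0.019] F [-0.16  0.32 -0.09] open 0.052 gf 25.0 t 16.7
```

View pics/f.png

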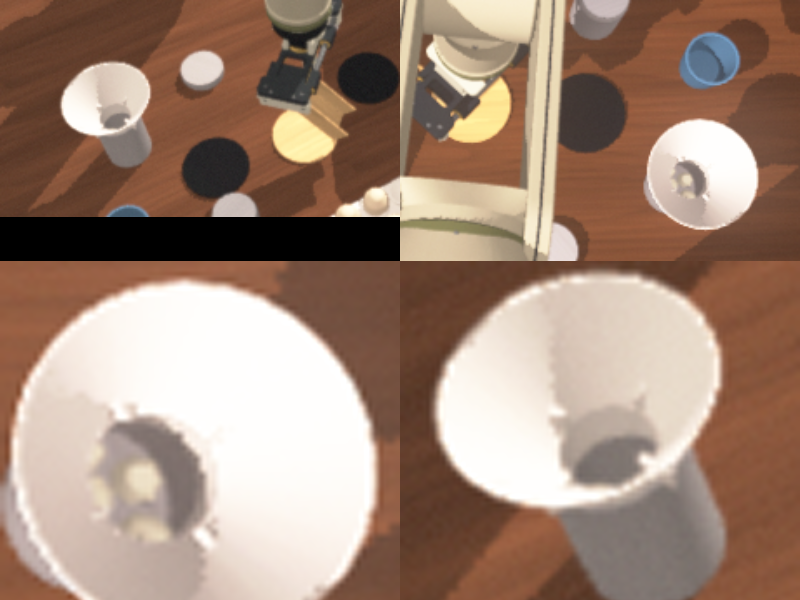

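Bottom left: lumps lie down in the tin, seen through the spout (about 125,480), and the spout itself is clear. Top left: the tilted measure is above the coaster at (330,110). Now lay it down: lower until the lip nearly touches, loosen, then follow the arc.

apply_moves(
  delta_pos=[
    [0.2,0,1.5],
    [0,0,2.2],
    [0,0,1.5],
    [0,0,0],
    [0,0,0],
  ],
  twist=[0,0,0,0,0],
)

```text
t: 17.48
tool_pos: [0.5965, -0.0248, 0.1002]
orientation: [2.902, 1.203, 0.001]
force: [-0.0, -0.3, -0.2]
opening: 0.0519
gripper_force: 25.0
```

apply_moves(
  delta_pos=[
    [0,0,0],
    [-0.7,0,0.5],
    [-0.7,0,0.5],
    [-0.6,0,0.6],
    [-0.6,0,0.6],
    [-0.5,0,0.7],
    [-0.5,0,0.7],
    [0,0,0],
  ],
  twist=[0,0,0,0,0,0,0,0],
  squeeze=3,
)

```text
t: 18.48
tool_pos: [0.5698, -0.0504, 0.0626]
orientation: [-2.902, -1.202, 0.002]
force: [-0.9, -0.6, -1.1]
opening: 0.0519
gripper_force: 3.0
```

```bash
python3 -c "
from h import *;from plant import robot
go(robot.read_state(),(.5634,-.0569,.0357))
tilt(robot,'pics/l1.png')"
```

```text
pos [ 0.5698 -0.0504  0.0626] x-axis heading 45.0 tz [-0.002  0.    -1.   ] delta cm [-0.91  0.01  2.69] t 18.48 open 0.0519 gf 2.9996024072170258 F [-0.9 -0.6 -1.1]
comps [(253, 221, 46, 38, 1072), (308, 272, 15, 17, 121), (291, 281, 15, 17, 110), (319, 294, 15, 8, 80)]
mask maxcol 298 model {-10: 299, -5: 298, 0: 298, 5: 298, 10: 298, 15: 297, 20: 296, 25: 296, 30: 294, 35: 293, 40: 291, 45: 290, 50: 288, 55: 286, 60: 284, 65: 281, 70: 279, 75: 276, 80: 274, 85: 271, 90: 268}
wt [-0.068  0.14   0.009] F [-0.91 -0.56 -1.14] open 0.0519 gf 3.0 t 18.48
```

apply_moves(
  delta_pos=[
    [-0.3,0,0.5],
    [-0.2,0,0.5],
    [-0.2,0,0.5],
    [-0.2,0,0.5],
    [0,0,0.3],
    [0,0,0.3],
    [0,0,0],
    [0,0,0],
  ],
  twist=[0,0,0,0,0,0,0,0],
)

```text
t: 19.52
tool_pos: [0.5643, -0.0566, 0.0376]
orientation: [2.902, 1.203, -0.0]
force: [-0.4, 0.2, -0.8]
opening: 0.0521
gripper_force: 3.0
```

```bash
python3 -c "
from h import *;from plant import robot
go(robot.read_state(),(.5634,-.0569,.0357))
tilt(robot,'pics/l2.png')"
```

```text
pos [ 0.5643 -0.0566  0.0376] x-axis heading 45.03 tz [-0. -0. -1.] delta cm [-0.09 -0.04  0.19] t 19.52 open 0.0521 gf 2.9997969791293144 F [-0.4  0.2 -0.8]
comps [(253, 222, 44, 37, 1027), (308, 272, 15, 17, 119), (290, 281, 16, 18, 109), (319, 294, 14, 11, 96)]
mask maxcol 296 model {-10: 295, -5: 295, 0: 295, 5: 295, 10: 295, 15: 294, 20: 293, 25: 293, 30: 291, 35: 290, 40: 289, 45: 287, 50: 285, 55: 283, 60: 281, 65: 279, 70: 276, 75: 274, 80: 271, 85: 268, 90: 266}
wt [-0.066  0.167  0.052] F [-0.37  0.15 -0.79] open 0.0521 gf 3.0 t 19.52
```

View pics/l2.png

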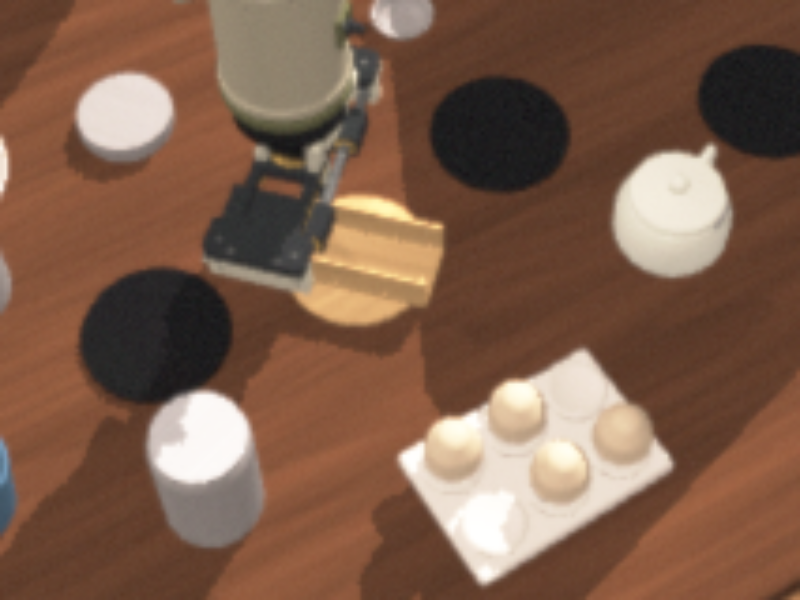

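The measure lies nearly flat on the coaster at about (375,250), and its neighbours have not moved. Lower slightly, release and retreat.

apply_moves(
  delta_pos=[
    [0,0,0.15],
    [0,0,0.0],
  ],
  twist=[0,0],
)

```text
t: 19.82
tool_pos: [0.5646, -0.0565, 0.0364]
orientation: [2.902, 1.203, 0.001]
force: [0.2, 0.0, 2.7]
opening: 0.052
gripper_force: 3.0
```

apply_moves(
  delta_pos=[
    [0,0,0],
    [0,0,0],
    [0,0,0],
    [0,0,0],
    [0,0,0],
    [0,0,0],
    [0,0,0],
    [0,0,0],
  ],
  twist=[0,0,0,0,0,0,0,0],
  gripper=7.5,
)

```text
t: 20.82
tool_pos: [0.5643, -0.0566, 0.0361]
orientation: [-2.902, -1.203, 0.0]
force: [0.5, 0.3, 0.2]
opening: 0.0752
gripper_force: 0.0
```

apply_moves(
  delta_pos=[
    [0,0,-1],
    [0,0,-2],
    [0,0,-4],
    [0,0,-4],
    [0,0,-4],
    [0,0,-4],
    [0,0,-2],
    [0,0,0],
  ],
  twist=[0,0,0,0,0,0,0,0],
)

```text
t: 21.82
tool_pos: [0.5653, -0.0568, 0.2484]
orientation: [2.9, 1.202, 0.005]
force: [-0.2, -0.6, 0.1]
opening: 0.0752
gripper_force: 0.0
```

apply_moves(
  delta_pos=[
    [-4,-4,0],
    [-4,-4,0],
    [-4,-4,0],
    [-3,-4,0],
    [0,-4,0],
    [0,-4,0],
    [0,-4,0],
    [0,-2,0],
  ],
  twist=[0,0,0,0,0,0,0,0],
)

```text
t: 22.82
tool_pos: [0.2598, 0.0529, 0.2447]
orientation: [-2.896, -1.202, 0.032]
force: [0.8, 0.3, -0.2]
opening: 0.075
gripper_force: 0.0
```

Run:
```python
from h import *;from plant import robot
go(robot.read_state(),(0,0,0))
old=pickle.load(open("cams.pkl","rb"))
for n in("top","scene"):
    c=robot.read_camera(n);f=c["frame"]
    u,v=proj(c,(.592,-.028,.02)).astype(int)
    dif=cv2.absdiff(f,old[n]["frame"]).max(2)[v-45:v+45,u-45:u+45]
    m=cv2.morphologyEx((dif>40).astype(np.uint8),cv2.MORPH_OPEN,np.ones((2,2)))
    pts=np.argwhere(m)[:,::-1].astype(np.float32)
    r=cv2.minAreaRect(pts);bx=cv2.boxPoints(r)+(u-45,v-45)
    print(n,r,[plane(c,b,.03).round(4).tolist() for b in bx],"ctr",plane(c,bx.mean(0),.02).round(4))
    # changes elsewhere
    D=(cv2.absdiff(cv2.GaussianBlur(f,(5,5),0),cv2.GaussianBlur(old[n]["frame"],(5,5),0)).max(2)>45).astype(np.uint8)
    k,l,st,_=cv2.connectedComponentsWithStats(D);print([tuple(map(int,x)) for x in st[1:] if x[4]>25])
    np.save(n+".npy",f)
```

```text
pos [0.2598 0.0529 0.2447] x-axis heading 45.07 tz [-0.021 -0.003 -1.   ] delta cm [-21.68 -14.33  25.03] t 22.82 open 0.075 gf 0.0 F [ 0.8  0.3 -0.2]
top ((59.19245147705078, 53.926414489746094), (83.23698425292969, 49.635047912597656), 42.51044845581055) [[0.5948, 0.0506], [0.6809, -0.0306], [0.542, -0.1682], [0.4599, -0.0868]] ctr [ 0.5701 -0.0597]
[(492, 175, 68, 19, 773), (298, 179, 25, 14, 77), (275, 181, 21, 20, 111), (300, 187, 23, 21, 156), (285, 193, 31, 29, 382), (537, 193, 21, 3, 32), (483, 198, 77, 79, 3021), (326, 204, 9, 12, 58), (429, 225, 51, 58, 1378), (294, 226, 13, 6, 49), (139, 245, 50, 50, 1190), (260, 265, 102, 45, 1832), (245, 279, 8, 20, 87), (553, 279, 7, 51, 173), (225, 307, 11, 30, 124), (259, 315, 58, 42, 1284), (494, 333, 36, 18, 312), (434, 339, 10, 5, 28), (180, 353, 131, 67, 7990), (344, 353, 69, 22, 899), (343, 378, 46, 9, 137)]
scene ((34.5, 36.5), (73.0, 69.0), 90.0) [[0.3918, -0.0709], [0.4937, 0.1045], [0.7009, -0.0175], [0.6103, -0.1744]] ctr [ 0.5493 -0.0402]
[(198, 0, 11, 11, 99), (345, 0, 30, 16, 199), (379, 4, 6, 18, 71), (156, 7, 10, 7, 32), (243, 6, 9, 14, 85), (141, 19, 20, 39, 243), (171, 21, 31, 11, 133), (163, 30, 37, 33, 970), (206, 35, 52, 75, 1639), (25, 120, 35, 53, 450), (69, 144, 24, 12, 90), (278, 148, 6, 15, 44), (323, 149, 38, 25, 689), (30, 152, 12, 17, 72), (275, 172, 7, 8, 36), (249, 185, 27, 14, 118), (199, 191, 27, 19, 387), (240, 196, 31, 14, 111), (126, 203, 28, 37, 598), (16, 216, 30, 44, 459), (227, 220, 42, 26, 342), (254, 227, 36, 30, 817), (290, 229, 6, 23, 63), (112, 243, 36, 19, 162), (46, 266, 48, 66, 773)]
```

Run:
```python
from h import *
old=pickle.load(open("cams.pkl","rb"))
for n in("top","scene"):
    c=dict(old[n]);c["frame"]=np.load(n+".npy")
    ctr=np.array([.592,-.028]);X=np.array([.7071,.7071]);Y=np.array([-.7071,.7071])
    m=cv2.inRange(cv2.cvtColor(c["frame"],cv2.COLOR_RGB2HSV),(12,60,100),(38,255,255))
    u,v=proj(c,(*ctr,.03)).astype(int);W=np.zeros_like(m);W[v-40:v+40,u-40:u+40]=255
    k,l,st,_=cv2.connectedComponentsWithStats(m&W);i=1+np.argmax(st[1:,4])
    P=np.array([plane(c,(q[1],q[0]),.038) for q in np.argwhere(l==i)])-ctr
    a,b=P@X,P@Y;print(n,st[i])
    for lo in range(-60,60,10):
        s=(b*1e3>lo)&(b*1e3<=lo+10)
        if s.any():print(lo,(a[s].min()*1e3).round(),(a[s].max()*1e3).round())
```

```text
top [ 275  180   51   53 1853]
-50 -34.0 24.0
-40 -45.0 36.0
-30 -55.0 60.0
-20 -57.0 57.0
-10 -60.0 55.0
0 -59.0 55.0
10 -59.0 57.0
20 -57.0 61.0
30 -51.0 42.0
40 -45.0 36.0
50 -33.0 24.0
scene [ 252  222   45   37 1307]
-60 -39.0 50.0
-50 -42.0 64.0
-40 -48.0 66.0
-30 -51.0 67.0
-20 -52.0 66.0
-10 -54.0 65.0
0 -53.0 66.0
10 -53.0 63.0
20 -54.0 61.0
30 -19.0 33.0
```

```bash
python3 -c "
from plant import robot
print(robot.close_job())"
```

```text
the job is handed in; nothing more can be done
None
```

The job is handed in at about 23 s: the measure is empty and lies on the coaster, centred to about 3 mm. The tin and funnel are still standing; three or four of the five lumps show in the tin, and none was seen in the measure, funnel or on the shelf in the last pictures I looked at.

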